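Seat an extinguisher shell and set the label guide to its gauge mark

TASK

Get the labelling cradle ready: with a fingertip push the red cylinder lying in it along its rolls until its neck is home against the black neck stop, and roll the knurled wheel under a light fingertip until the gap closes between the guide's red pointer and the green gauge mark, so that the pointer's tip ends within the width of the mark. Move the guide by the wheel only, lift or grip nothing, and leave the mark and everything else on the bench where it is.

Things in the scene. Friction and masses are not known exactly. Their poses are not given: they have to be found in the camera images.
- cradle: labelling cradle fixed to the bench; aluminium base plate 280 x 400 mm, 12 mm thick. Origin: centre of its underside on the bench, z up; +y runs from the cylinder's base to its neck, +x away from the robot. In its frame the cylinder's axis lies along y at x -55, z 76 mm; lead screw and wheel at x +60; white scale bar at x 100 to 122, top z 60. Highest part: the curved steel guide blade, z 137 mm
- cylinder_base (a point): centre of the flat round base (its -y end) of the red steel cylinder shell that lies in the cradle: 90 mm across, 240 mm long overall, 0.5 to 1 kg, loose, 76 mm above the bench. Pushing it to +y of the cradle slides it (about 3 to 9 N) towards the neck stop; same axes as the cradle
- cylinder: the whole of that red cylinder; origin at its middle, on its axis half-way along its 240 mm; axes as the cradle
- cylinder_neck (a point): centre of the end face of that cylinder's steel neck (33 mm across), its +y end, 120 mm from the middle
- neck_stop (a point): centre of the face of the black neck stop pad (44 mm across), which looks to -y of the cradle; the cylinder is home when its neck's end face meets this pad. Axes as the cradle
- wheel: knurled black-rimmed wheel, 72 mm across, 18 mm wide; origin at its centre, 52 mm above the bench (its top at 88 mm), axle along the cradle's y, between two grey cheeks (tops z 70 mm, 3 mm off its faces). Its top moving to cradle +x (away from the robot) drives the pointer to +y, 20 mm a turn (3.18 mm per rad); turned back, to -y. Takes about 2 N at the rim; stays where left. Its axes turn with it
- pointer_tip (a point): tip of the guide's red pointer (2.2 mm wide at the tip), 66 mm above the bench, just over the scale bar. It moves only along the cradle's y; starts on the -y side of the green mark
- gauge_mark (a point): middle of the top of the green gauge mark, a clip 5 mm wide (along y) on the white scale bar, top 63 mm above the bench. The tip must end within its width in y. Axes as the cradle. (A blue clip farther to +y is for another size: ignore it.)
- guide: the label guide: blue carriage 50 x 46 mm, top 68 mm above the bench, with the red pointer on its +x side and a steel arm and curved blade over the cylinder on its -x side; driven by the lead screw, not to be pushed. Its origin is not on the part: use pointer_tip
- shell_a: a second bare red steel extinguisher shell, 90 mm across and 240 mm tall, standing; bystander. Origin at the centre of its underside
- shell_b: a third red shell like shell_a, standing; bystander. Origin at the centre of its underside
- spray: white spray bottle with yellow trigger head, 76 mm across, 217 mm tall; bystander. Origin at the centre of its underside
- label_roll: paper label roll lying flat, 100 mm across, 45 mm high, open middle; bystander. Origin at the centre of its underside
- valve: brass extinguisher valve with a black and steel squeeze lever, about 70 mm high, standing; bystander. Origin at the centre of its foot
- wrench: steel wrench 200 mm long lying flat; bystander. Origin on its underside
- dial: round pressure gauge 56 mm across lying face up, 21 mm high; bystander. Origin at the centre of its underside

How it is judged:
By the outcome, as a careful person would: the job done as asked, in the order asked, and still so for the second after the job is handed in, with the robot touching nothing.
It also fails if it takes over 72 s, if anything falls off the work surface, if the arm or the gripper's body presses on something with over 40 N, if the wrist force passes 120 N, or if a joint passes its speed limit or range.

ROBOT

A 7-joint arm with a two-finger parallel gripper is mounted at the origin on the work surface. World frame = base frame: x ahead of the robot, y to its left, z up, the work surface at z = 0. Lengths are in m, angles in rad, forces in N, time in s.
With the tool pointing down it reaches from about 0.425 to 0.825 m from the base axis. Payload 3.6 kg.
Tool frame: the origin (TCP) lies midway between the tips of the shut fingers; the grasp point (between the pads) lies 19 mm behind it (ctrl.grasp_offset is the distance from the TCP to the grasp point, in m); z points along the fingers, y is the line along which they close (so a half turn about z gives the same grasp; the last joint's range is limited). The gripper opens to 85 mm and grips with 20 to 120 N. Pads are 22 mm wide; open, the fingers measure 114 mm over their backs; the gripper's body (76 mm by 85 mm) begins 54 mm behind the grasp point. The pads swing forward as they close: fully open they stand 13 mm farther back than shut.
Start: joints at [-1.329, 0.615, -0.013, 1.423, 0.008, 1.103, -0.04], TCP at [0.173, 0.627, 0.231] pointing down, gripper open.
Joint ranges: [-3.12, 3.12], [-0.3, 2.06], [-1.34, 1.32], [0.26, 2.42], [-1.36, 4.5], [0.01, 1.98], [-2.84, 2.84]. Speed limits (rad/s): [2.79, 2.79, 3.14, 3.14, 3.14, 3.14, 3.14].

INTERFACE

Orientations are given as a unit quaternion [x, y, z, w].
In Python, from workcell import ctrl, get_image gives the robot as it stands.
- The arm moves only by the tool jog_arm, never from a script. Its argument "motion" is a list of rows, each an object of numbers: "wx", "wy", "wz": the turn, a rotation vector about the tool's x, y, z in rad; "dx", "dy", "dz": the shift along the tool's x, y, z in cm; "grip": the opening in per cent of the stroke, from 0 (shut) to 100 (fully open). In form: [{"wx": .., "wy": .., "wz": .., "dx": .., "dy": .., "dz": .., "grip": ..}, ...]. A call has 1 to 20 rows; each row shifts and turns the commanded pose from where the row before left it, along the tool's axes as they then stand; what a row does not reach is not made up. A row lasts 1/8 s, in which the tool goes at most 62.5 mm and 10.7 degrees, less where a joint would pass 70% of its speed; a pose out of reach is approached as far as the arm can. A call is refused whole if a number of a shift passes 6.25 or a number of a turn 0.188, either way. A call with a gripper value outside its range is refused whole. The fingers move at their own pace and stop on an object; the grip force is fixed at half the most. Time passes only in rows, so rows that do not move let the fingers close. It gives the time, the measured TCP pose, the force, the opening and the grip force at its end, in the units of the state.
- ctrl.get_state(): the state, without advancing time (a new reading comes with each control period).
- get_image(name): name is "scene" or "top"; returns a dict with "pixels" (480x640x3 uint8, red, green, blue), "vfov" (degrees; the focal length in pixels is half the picture's height over the tangent of half this angle, whatever the lens; pixels are square), "cx", "cy" (the principal point, pixels), "origin" and "attitude" of the camera in the world. Camera axes: x right, y up, looking along -z (the intrinsics and any distortion apply to the point x, -y, -z); pixel columns grow to the right and rows downward; lengths in m; the calibration is good to about 2 mm. A picture is of the moment at which its call begins. There is no depth.
- ctrl.close_job(): hands the job in; it is judged then, once.
The state is a dict: "time_s": time; "joint_pos": joint angles; "joint_vel": joint speeds; "effort": joint torques, N m; "position": TCP position; "tcp_rot": TCP orientation; "force": force on the tool from outside, world axes, zero at the start; "torque": the same for the moment, N m; "finger_gap": finger opening in m; "finger_force": force on a finger pad.
Only numpy, scipy, OpenCV 4.12 (cv2) and the standard library are available. Lean on these libraries where they do the work, as an engineer would, in place of code of your own. Each camera call takes 0.05 s, during which the arm holds its last target. There are 200 camera calls.

## Working session

There is one attempt and no reset: what is moved stays moved. The work goes in short steps, Python scripts to look and compute and a tool call to move; the robot and the scene stay as the last step left them, time stands still between calls to the robot, and variables do not carry over. Pictures are saved under pics/ and viewed, at most 13 in all, crops included, and the job is handed in when it is done.

Besides the shell and the picture viewer there is one more tool, called after ">>>" as name([rows], argument=value, ...), one row to a line, values as JSON. jog_arm: Moves the arm, as the interface text tells. Its arguments: {"type":"object","properties":{"motion":{"type":"array"}},"required":["motion"]}

```bash
ls; mkdir -p pics
python3 - <<'E'
from workcell import ctrl,get_image
import cv2
for n in("scene","top"):
    d=get_image(n); cv2.imwrite(f"pics/{n}0.png",d["pixels"][:,:,::-1]); print(n,{k:v for k,v in d.items() if k!="pixels"})
print(ctrl.get_state())
E
```

```text
pics
scene {'vfov': 55.062979797677016, 'cx': 312.29317225498386, 'cy': 248.2959073617559, 'origin': array([1.21885047, 0.74053807, 0.95422924]), 'attitude': array([0.13944868, 0.37196218, 0.86495646, 0.30667331])}
top {'vfov': 51.80112701578585, 'cx': 326.0811278740904, 'cy': 232.70399019234986, 'origin': array([0.41041424, 0.02092508, 1.26147551]), 'attitude': array([-0.05457482,  0.06467658,  0.70708755, -0.70204396])}
{'time_s': 0.1, 'joint_pos': array([-1.32851787,  0.61584377, -0.01264239,  1.42474713,  0.00806574,
        1.10339731, -0.04039527]), 'joint_vel': array([ 0.00057827, -0.00328042,  0.00097153, -0.00359237,  0.00050132,
       -0.00098719, -0.00109364]), 'effort': array([ 2.08581849e-03, -4.70386291e+01,  2.60762824e-01, -1.71568984e+01,
        1.01691476e-02,  5.90180149e-03, -1.59289755e-05]), 'position': array([0.17239292, 0.62600618, 0.23023728]), 'tcp_rot': array([ 1.33947350e-01,  9.90987755e-01, -1.16181018e-03, -1.65045577e-04]), 'force': array([-0.83774397,  0.22290023, -0.17922381]), 'torque': array([-0.01438428,  0.02107996,  0.0106912 ]), 'finger_force': 0.0, 'finger_gap': 0.08529452393210243}
```

View pics/scene0.png

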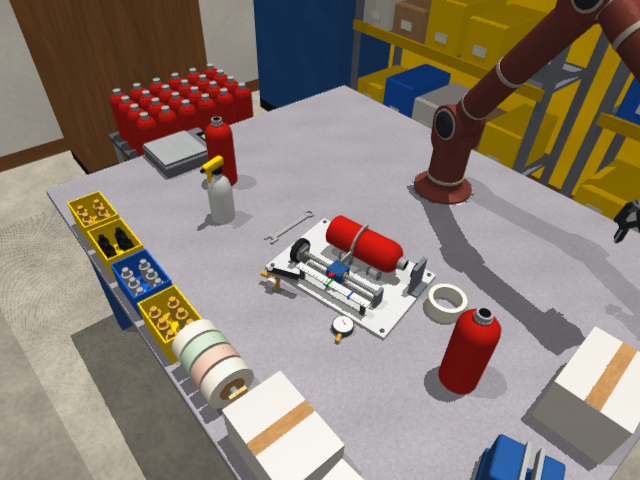

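View pics/top0.png

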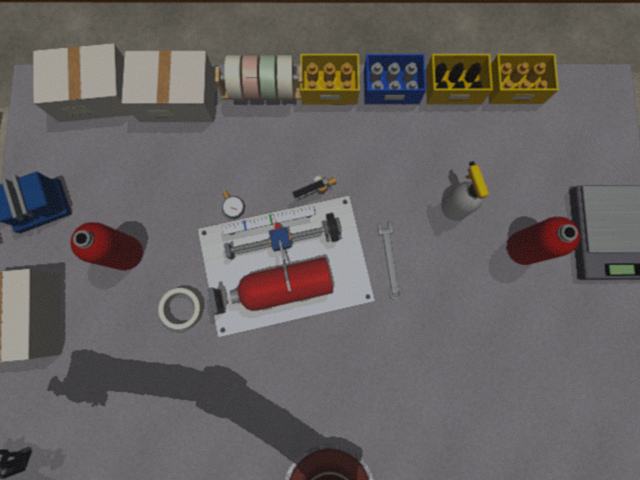

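The top view has +x up and +y left. The cradle's corners lie near (200,230), (350,198), (373,300) and (218,335), with the cylinder's base at (333,277) and the wheel at (333,228). The pointer is at about (278,225). Next I'll view enlarged crops.

```bash
cat > h.py <<'E'
import numpy as np, cv2
from scipy.spatial.transform import Rotation as R
from workcell import ctrl,get_image
def ray(d,u,v):
    f=240/np.tan(np.radians(d["vfov"]/2))
    r=R.from_quat(d["attitude"]).apply([(u-d["cx"])/f,-(v-d["cy"])/f,-1]); return d["origin"],r
def pt(d,u,v,z):
    o,r=ray(d,u,v); return o+r*(z-o[2])/r[2]
def px(d,p):
    f=240/np.tan(np.radians(d["vfov"]/2))
    q=R.from_quat(d["attitude"]).inv().apply(np.asarray(p)-d["origin"])
    return np.c_[d["cx"]+f*q[...,0]/-q[...,2], d["cy"]-f*q[...,1]/-q[...,2]]
def crop(d,x0,y0,w,h,s,name):
    cv2.imwrite(name,cv2.resize(d["pixels"][y0:y0+h,x0:x0+w,::-1],None,fx=s,fy=s,interpolation=cv2.INTER_CUBIC))
E
python3 - <<'E'
from h import *
crop(get_image("top"),190,190,192,150,4,"pics/tc.png")
crop(get_image("scene"),255,205,190,140,4,"pics/sc.png")
E
```

```text
(no output)
```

View pics/tc.png

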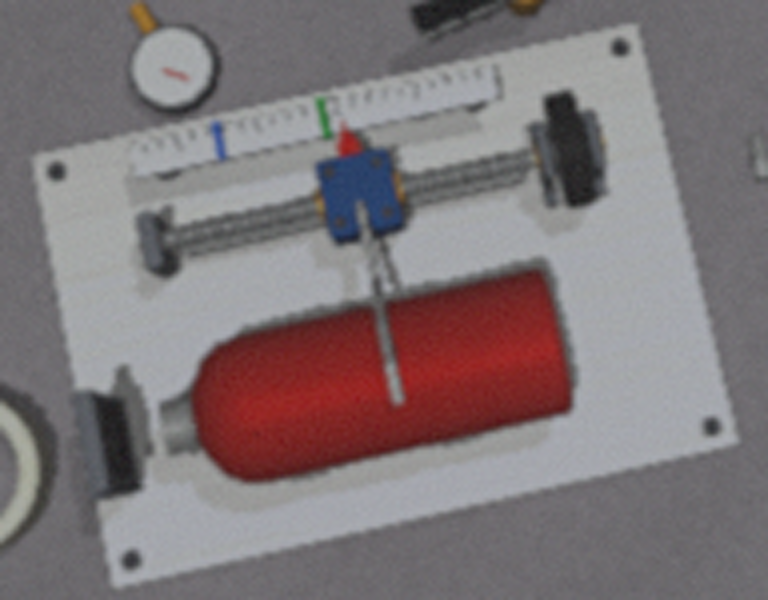

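View pics/sc.png

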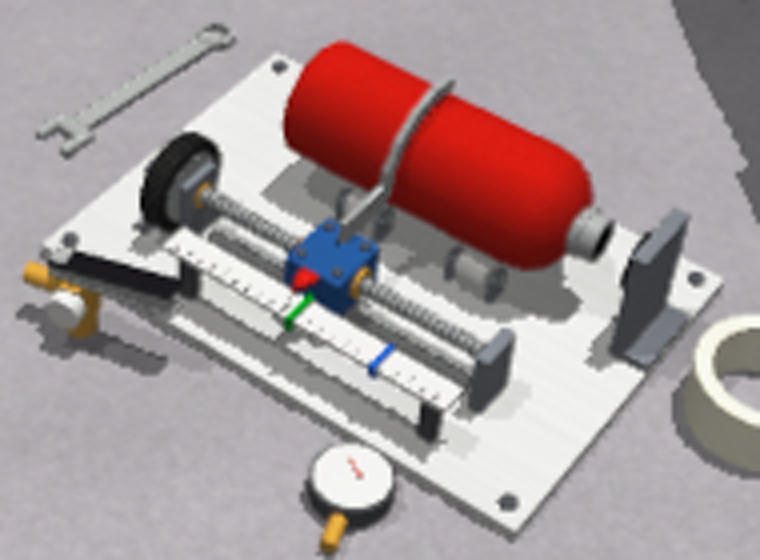

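The top crop shows plate corners at (35,155), (637,25), (738,440) and (113,587). The pointer tip is at (345,122), the green mark at (325,118), the wheel's top at (562,95)–(580,205), the base edge at (545–572,265–410), the neck end at (163,430) and the stop face at (142,440). In the scene crop the tip is at about (303,285) and the mark at (300,310).

```bash
cat >> h.py <<'E'
def tocr(p,T): 
    c,th=T; q=np.asarray(p)[:2]-c; return np.array([np.cos(th)*q[0]+np.sin(th)*q[1],-np.sin(th)*q[0]+np.cos(th)*q[1]])*1000
def tow(x,y,z,T):
    c,th=T; return np.array([c[0]+(np.cos(th)*x-np.sin(th)*y)/1000,c[1]+(np.sin(th)*x+np.cos(th)*y)/1000,z/1000])
E
python3 - <<'E'
from h import *
d=get_image("top"); s=get_image("scene")
U=lambda c:(190+(c[0]+.5)/4-.5,190+(c[1]+.5)/4-.5)
S=lambda c:(255+(c[0]+.5)/4-.5,205+(c[1]+.5)/4-.5)
loc=np.array([[140,200],[140,-200],[-140,-200],[-140,200]])/1000
def fit(P):
    P=P[:,:2]; c=P.mean(0); q=P-c
    th=np.arctan2((loc[:,0]*q[:,1]-loc[:,1]*q[:,0]).sum(),(loc*q).sum())
    Rm=np.array([[np.cos(th),-np.sin(th)],[np.sin(th),np.cos(th)]]); print(c,th,np.round((q-loc@Rm.T)*1000,1).tolist()); return c,th
T=fit(np.array([pt(d,*U(c),.012) for c in[(35,155),(637,25),(738,440),(113,587)]]))
T2=fit(np.array([pt(s,*S(c),.012) for c in[(515,540),(40,250),(277,52),(722,282)]]))
for n,c,z in[("tip",(345,122),.066),("mark",(325,118),.063),("markmidnear",(327,136),.063),("wheeltopc",(573,150),.088),("base",(556,335),.121),("neck",(163,430),.0925),("stop",(142,440),.098)]:
    print(n,tocr(pt(d,*U(c),z),T).round(1))
for n,c,z in[("tip",(300,287),.066),("mark",(300,310),.063),("wheeltop",(195,134),.088)]:
    print("s",n,tocr(pt(s,*S(c),z),T2).round(1),tocr(pt(s,*S(c),z),T).round(1))
print(tow(60,-140,88,T),tow(-55,-140,76,T))
E
```

```text
[0.5435594  0.10633596] 0.2152929069671968 [[-1.0, -2.7], [-2.9, 1.2], [2.7, 1.9], [1.3, -0.4]]
[0.54922496 0.11113881] 0.2146033367908465 [[1.1, 1.0], [0.6, 2.7], [-3.1, -1.8], [1.4, -1.9]]
tip [104.6  -2.5]
mark [110.4   9.1]
markmidnear [99.1 10.2]
wheeltopc [  53. -134.]
base [-56.3 -97.9]
neck [-57.5 137.8]
stop [-60.9 149.9]
s tip [95.2 -2.4] [101.7   1. ]
s mark [109.4   8.4] [116.   11.8]
s wheeltop [  40.5 -136.5] [  47. -133.]
[ 0.63208293 -0.01761397  0.088     ] [ 0.51973784 -0.04218183  0.076     ]
```

>>> jog_arm([
  {"dx": -1.5,"dy": -1.6,"grip": 0},
  {"dx": -3.2,"dy": -3.4},
  {"dx": -3.2,"dy": -3.4},
  {"dx": -3.2,"dy": -3.4},
  {"dx": -3.2,"dy": -3.4},
  {"dx": -3.2,"dy": -3.4},
  {"dx": -3.2,"dy": -3.4},
  {"dx": -3.2,"dy": -3.4},
  {"dx": -3.2,"dy": -3.4},
  {"dx": -3.2,"dy": -3.4},
  {"dx": -3.2,"dy": -3.4},
  {"dx": -3.2,"dy": -3.4},
  {"dx": -3.2,"dy": -3.4},
  {"dx": -3.2,"dy": -3.4},
  {"dx": -3.2,"dy": -3.4},
  {"dx": -3.2,"dy": -3.4},
  {"dx": -1.5,"dy": -1.6},
  {},
  {},
])

```text
schema error: expected keys wx, wy, wz, dx, dy, dz, grip
```

>>> jog_arm([
  {"wz": 0.18},
  {"wz": 0.18},
  {"wz": 0.18},
  {"wz": 0.18},
  {"wz": 0.18},
  {"wz": 0.187},
  {"dz": 2},
  {"dz": 2},
  {},
  {},
])

```text
schema error: expected keys wx, wy, wz, dx, dy, dz, grip
```

```bash
cat >> h.py <<'E'
T=(np.array([.5464,.1087]),.215)
def st():
    s=ctrl.get_state(); r=R.from_quat(s["tcp_rot"]); p=s["position"]
    print("t",round(s["time_s"],2),"world",p.round(4),"cradle",tocr(p,T).round(1),"z",round(p[2]*1000,1),"F",s["force"].round(2),"tx",r.apply([1,0,0]).round(4),"ty",r.apply([0,1,0]).round(4))
    return s
E
python3 - <<'E'
from h import *
s=st(); print(np.cos(.215),np.sin(.215))
for n in("top","scene"): 
    d=get_image(n); u=px(d,s["position"])[0]; print(n,u)
    crop(d,int(u[0])-60 if n=="scene" else 230,int(u[1])-60 if n=="scene" else 180,120,120,4,f"pics/{n}1.png")
a=cv2.imread("pics/top1.png");b=cv2.imread("pics/scene1.png");cv2.imwrite("pics/c1.png",cv2.resize(np.hstack([a,b]),(800,400)))
E
```

```text
t 0.3 world [0.1725 0.6264 0.2309] cradle [-254.8  585.5] z 230.9 F [ 0.2   0.02 -0.18] tx [-0.9641  0.2655 -0.    ] ty [ 2.655e-01  9.641e-01 -9.000e-04]
0.9769763942068623 0.2133474283007823
top [ 10.44061628 442.94648657]
scene [631.10328552 256.92671773]
```

View pics/c1.png

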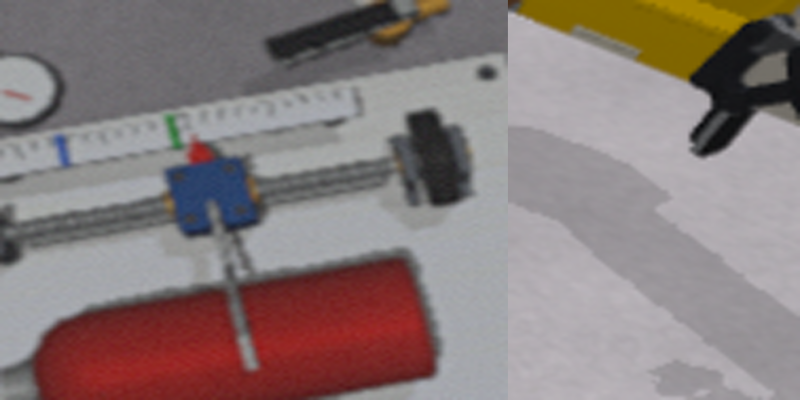

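The move was refused because every row needs all seven keys, so the arm hasn't moved. The picture shows the same scene, with the tip just right of the green mark.

>>> jog_arm([
  {"wx": 0,"wy": 0,"wz": 0,"dx": -1.5,"dy": -1.6,"dz": 0,"grip": 0},
  {"wx": 0,"wy": 0,"wz": 0,"dx": -3.2,"dy": -3.4,"dz": 0,"grip": 0},
  {"wx": 0,"wy": 0,"wz": 0,"dx": -3.2,"dy": -3.4,"dz": 0,"grip": 0},
  {"wx": 0,"wy": 0,"wz": 0,"dx": -3.2,"dy": -3.4,"dz": 0,"grip": 0},
  {"wx": 0,"wy": 0,"wz": 0,"dx": -3.2,"dy": -3.4,"dz": 0,"grip": 0},
  {"wx": 0,"wy": 0,"wz": 0,"dx": -3.2,"dy": -3.4,"dz": 0,"grip": 0},
  {"wx": 0,"wy": 0,"wz": 0,"dx": -3.2,"dy": -3.4,"dz": 0,"grip": 0},
  {"wx": 0,"wy": 0,"wz": 0,"dx": -3.2,"dy": -3.4,"dz": 0,"grip": 0},
  {"wx": 0,"wy": 0,"wz": 0,"dx": -3.2,"dy": -3.4,"dz": 0,"grip": 0},
  {"wx": 0,"wy": 0,"wz": 0,"dx": -3.2,"dy": -3.4,"dz": 0,"grip": 0},
  {"wx": 0,"wy": 0,"wz": 0,"dx": -3.2,"dy": -3.4,"dz": 0,"grip": 0},
  {"wx": 0,"wy": 0,"wz": 0,"dx": -3.2,"dy": -3.4,"dz": 0,"grip": 0},
  {"wx": 0,"wy": 0,"wz": 0,"dx": -3.2,"dy": -3.4,"dz": 0,"grip": 0},
  {"wx": 0,"wy": 0,"wz": 0,"dx": -3.2,"dy": -3.4,"dz": 0,"grip": 0},
  {"wx": 0,"wy": 0,"wz": 0,"dx": -3.2,"dy": -3.4,"dz": 0,"grip": 0},
  {"wx": 0,"wy": 0,"wz": 0,"dx": -3.2,"dy": -3.4,"dz": 0,"grip": 0},
  {"wx": 0,"wy": 0,"wz": 0,"dx": -1.5,"dy": -1.6,"dz": 0,"grip": 0},
  {"wx": 0,"wy": 0,"wz": 0,"dx": 0,"dy": 0,"dz": 0,"grip": 0},
])

```text
time_s: 2.65
position: [0.5208, -0.0333, 0.2313]
tcp_rot: [0.136, 0.991, -0.0, 0.0]
force: [-0.4, 0.3, -0.2]
finger_gap: 0.0
finger_force: 0.0
```

>>> jog_arm([
  {"wx": 0,"wy": 0,"wz": 0.18,"dx": 0,"dy": 0,"dz": 0,"grip": 0},
  {"wx": 0,"wy": 0,"wz": 0.18,"dx": 0,"dy": 0,"dz": 0,"grip": 0},
  {"wx": 0,"wy": 0,"wz": 0.18,"dx": 0,"dy": 0,"dz": 0,"grip": 0},
  {"wx": 0,"wy": 0,"wz": 0.18,"dx": 0,"dy": 0,"dz": 0,"grip": 0},
  {"wx": 0,"wy": 0,"wz": 0.18,"dx": 0,"dy": 0,"dz": 2,"grip": 0},
  {"wx": 0,"wy": 0,"wz": 0.187,"dx": 0,"dy": 0,"dz": 2,"grip": 0},
  {"wx": 0,"wy": 0,"wz": 0,"dx": 0,"dy": 0,"dz": 0,"grip": 0},
  {"wx": 0,"wy": 0,"wz": 0,"dx": 0,"dy": 0,"dz": 0,"grip": 0},
])

```text
time_s: 3.65
position: [0.5206, -0.0303, 0.192]
tcp_rot: [0.625, 0.78, 0.001, 0.0]
force: [0.5, -0.8, -0.1]
finger_gap: 0.0002
finger_force: 0.0
```

Run:
```python
from h import *
s=st()
L=[]
for n in("top","scene"): 
    d=get_image(n); u=px(d,s["position"])[0]; print(n,u)
    crop(d,int(u[0])-60,int(u[1])-60,120,120,4,f"pics/{n}1.png"); L.append(cv2.imread(f"pics/{n}1.png"))
    print("tcp at crop px", (u-(u.astype(int)-60)+.5)/120*400)
cv2.imwrite("pics/c2.png",cv2.resize(np.hstack(L),(800,400)))
```

```text
t 3.65 world [ 0.5206 -0.0303  0.192 ] cradle [ -54.8 -130.3] z 192.0 F [ 0.5  -0.82 -0.08] tx [-2.176e-01  9.760e-01  4.000e-04] ty [0.976  0.2176 0.001 ]
top [342.51999543 265.30908276]
tcp at crop px [203.39998477 202.69694252]
scene [326.99246308 192.57043134]
tcp at crop px [204.97487693 203.56810446]
```

View pics/c2.png

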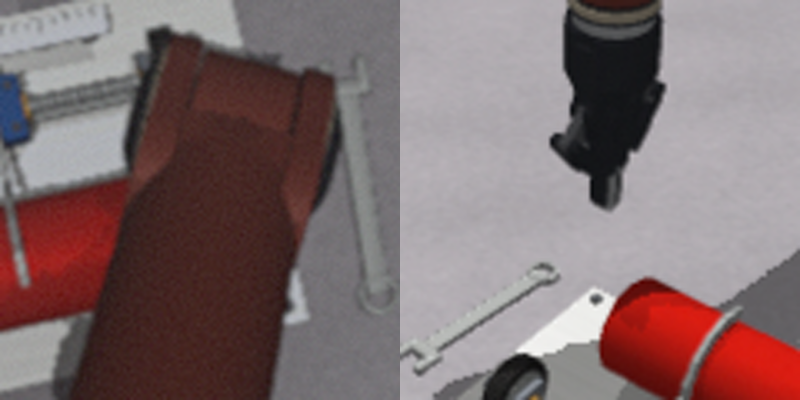

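The scene crop shows the fingertip at (605,208) against a predicted (605,204), so the camera agrees with the arm to about 2 mm. It stands clear behind the cylinder's base, so I'll go down.

>>> jog_arm([
  {"wx": 0,"wy": 0,"wz": 0,"dx": 0,"dy": 0,"dz": 3,"grip": 0},
  {"wx": 0,"wy": 0,"wz": 0,"dx": 0,"dy": 0,"dz": 4,"grip": 0},
  {"wx": 0,"wy": 0,"wz": 0,"dx": 0,"dy": 0,"dz": 4,"grip": 0},
  {"wx": 0,"wy": 0,"wz": 0,"dx": 0,"dy": 0,"dz": 2,"grip": 0},
  {"wx": 0,"wy": 0,"wz": 0,"dx": 0,"dy": 0,"dz": 0,"grip": 0},
  {"wx": 0,"wy": 0,"wz": 0,"dx": 0,"dy": 0,"dz": 0,"grip": 0},
])

```text
time_s: 4.5
position: [0.5215, -0.0315, 0.0625]
tcp_rot: [0.627, 0.779, 0.001, 0.001]
force: [-0.4, -0.9, -0.1]
finger_gap: 0.0003
finger_force: 0.0
```

>>> jog_arm([
  {"wx": 0,"wy": 0,"wz": 0,"dx": 0.5,"dy": 0,"dz": 0,"grip": 0},
  {"wx": 0,"wy": 0,"wz": 0,"dx": 0.4,"dy": 0,"dz": 0,"grip": 0},
  {"wx": 0,"wy": 0,"wz": 0,"dx": 0.3,"dy": 0,"dz": 0,"grip": 0},
  {"wx": 0,"wy": 0,"wz": 0,"dx": 0.3,"dy": 0,"dz": 0,"grip": 0},
  {"wx": 0,"wy": 0,"wz": 0,"dx": 0.2,"dy": 0,"dz": 0,"grip": 0},
])

```text
time_s: 5.12
position: [0.5176, -0.0177, 0.0618]
tcp_rot: [0.628, 0.778, -0.001, 0.002]
force: [0.4, -6.5, 0.1]
finger_gap: 0.0
finger_force: 0.0
```

>>> jog_arm([
  {"wx": 0,"wy": 0,"wz": 0,"dx": 0.2,"dy": 0,"dz": 0,"grip": 0},
  {"wx": 0,"wy": 0,"wz": 0,"dx": 0.2,"dy": 0,"dz": 0,"grip": 0},
  {"wx": 0,"wy": 0,"wz": 0,"dx": 0.2,"dy": 0,"dz": 0,"grip": 0},
])

```text
time_s: 5.5
position: [0.5165, -0.0128, 0.0618]
tcp_rot: [0.628, 0.778, -0.001, 0.003]
force: [0.9, -7.4, 0.0]
finger_gap: -0.0001
finger_force: 0.0
```

>>> jog_arm([
  {"wx": 0,"wy": 0,"wz": 0,"dx": 0.15,"dy": 0,"dz": 0,"grip": 0},
  {"wx": 0,"wy": 0,"wz": 0,"dx": 0.15,"dy": 0,"dz": 0,"grip": 0},
])

```text
time_s: 5.75
position: [0.5159, -0.0099, 0.0618]
tcp_rot: [0.628, 0.778, -0.001, 0.003]
force: [0.6, -6.9, 0.6]
finger_gap: -0.0001
finger_force: 0.0
```

>>> jog_arm([
  {"wx": 0,"wy": 0,"wz": 0,"dx": 0.15,"dy": 0,"dz": 0,"grip": 0},
  {"wx": 0,"wy": 0,"wz": 0,"dx": 0.15,"dy": 0,"dz": 0,"grip": 0},
])

```text
time_s: 6.0
position: [0.5152, -0.007, 0.0618]
tcp_rot: [0.628, 0.778, -0.001, 0.003]
force: [1.6, -6.4, 0.6]
finger_gap: -0.0003
finger_force: 0.0
```

>>> jog_arm([
  {"wx": 0,"wy": 0,"wz": 0,"dx": 0.1,"dy": 0,"dz": 0,"grip": 0},
  {"wx": 0,"wy": 0,"wz": 0,"dx": 0.1,"dy": 0,"dz": 0,"grip": 0},
])

```text
time_s: 6.25
position: [0.5148, -0.0051, 0.0618]
tcp_rot: [0.628, 0.778, -0.001, 0.003]
force: [0.8, -6.5, 0.6]
finger_gap: 0.0001
finger_force: 0.0
```

>>> jog_arm([
  {"wx": 0,"wy": 0,"wz": 0,"dx": 0.1,"dy": 0,"dz": 0,"grip": 0},
  {"wx": 0,"wy": 0,"wz": 0,"dx": 0.1,"dy": 0,"dz": 0,"grip": 0},
])

```text
time_s: 6.5
position: [0.5143, -0.0032, 0.0618]
tcp_rot: [0.628, 0.778, -0.001, 0.003]
force: [1.2, -7.1, 0.3]
finger_gap: -0.0002
finger_force: 0.0
```

>>> jog_arm([
  {"wx": 0,"wy": 0,"wz": 0,"dx": 0.1,"dy": 0,"dz": 0,"grip": 0},
  {"wx": 0,"wy": 0,"wz": 0,"dx": 0.1,"dy": 0,"dz": 0,"grip": 0},
])

```text
time_s: 6.75
position: [0.5139, -0.0012, 0.0618]
tcp_rot: [0.628, 0.778, -0.001, 0.003]
force: [-0.1, -7.3, 1.7]
finger_gap: 0.0001
finger_force: 0.0
```

>>> jog_arm([
  {"wx": 0,"wy": 0,"wz": 0,"dx": 0.1,"dy": 0,"dz": 0,"grip": 0},
  {"wx": 0,"wy": 0,"wz": 0,"dx": 0.1,"dy": 0,"dz": 0,"grip": 0},
])

```text
time_s: 7.0
position: [0.5135, 0.0007, 0.0618]
tcp_rot: [0.628, 0.778, -0.001, 0.003]
force: [1.8, -7.3, 0.8]
finger_gap: -0.0003
finger_force: 0.0
```

Run:
```python
from h import *
st(); L=[]
for n,x,y in(("top",185,215),("scene",330,205)): 
    d=get_image(n); crop(d,x,y,120,120,4,f"pics/{n}1.png"); L.append(cv2.imread(f"pics/{n}1.png"))
cv2.imwrite("pics/c3.png",cv2.resize(np.hstack(L),(800,400)))
```

```text
t 7.0 world [0.5135 0.0007 0.0618] cradle [-55.2 -98.5] z 61.8 F [ 1.82 -7.31  0.79] tx [-0.2107  0.9775 -0.0058] ty [0.9776 0.2107 0.0017]
```

View pics/c3.png

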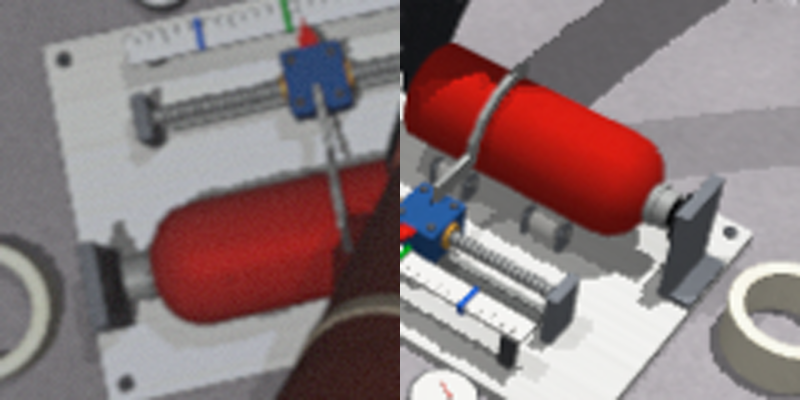

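The neck, at about (122–150,272) in the top crop, is now almost at the pad, with a few millimetres left. I'll go on gently until the force rises.

>>> jog_arm([
  {"wx": 0,"wy": 0,"wz": 0,"dx": 0.1,"dy": 0,"dz": 0,"grip": 0},
  {"wx": 0,"wy": 0,"wz": 0,"dx": 0.1,"dy": 0,"dz": 0,"grip": 0},
])

```text
time_s: 7.35
position: [0.5131, 0.0026, 0.0618]
tcp_rot: [0.628, 0.778, -0.001, 0.003]
force: [0.5, -6.6, -0.2]
finger_gap: 0.0003
finger_force: 0.0
```

>>> jog_arm([
  {"wx": 0,"wy": 0,"wz": 0,"dx": 0.1,"dy": 0,"dz": 0,"grip": 0},
])

```text
time_s: 7.48
position: [0.5129, 0.0035, 0.0618]
tcp_rot: [0.628, 0.778, -0.001, 0.003]
force: [0.8, -7.4, 1.6]
finger_gap: -0.0001
finger_force: 0.0
```

>>> jog_arm([
  {"wx": 0,"wy": 0,"wz": 0,"dx": 0.1,"dy": 0,"dz": 0,"grip": 0},
])

```text
time_s: 7.6
position: [0.5126, 0.0045, 0.0618]
tcp_rot: [0.628, 0.778, -0.001, 0.003]
force: [-0.1, -7.8, 2.1]
finger_gap: 0.0001
finger_force: 0.0
```

>>> jog_arm([
  {"wx": 0,"wy": 0,"wz": 0,"dx": 0.1,"dy": 0,"dz": 0,"grip": 0},
])

```text
time_s: 7.72
position: [0.5124, 0.0054, 0.0618]
tcp_rot: [0.628, 0.778, -0.001, 0.003]
force: [0.3, -6.6, 1.2]
finger_gap: 0.0
finger_force: 0.0
```

>>> jog_arm([
  {"wx": 0,"wy": 0,"wz": 0,"dx": 0.1,"dy": 0,"dz": 0,"grip": 0},
])

```text
time_s: 7.85
position: [0.5122, 0.0064, 0.0619]
tcp_rot: [0.628, 0.778, -0.001, 0.003]
force: [1.5, -8.4, 1.7]
finger_gap: 0.0
finger_force: 0.0
```

>>> jog_arm([
  {"wx": 0,"wy": 0,"wz": 0,"dx": 0.1,"dy": 0,"dz": 0,"grip": 0},
])

```text
time_s: 7.98
position: [0.512, 0.0073, 0.0619]
tcp_rot: [0.628, 0.778, -0.001, 0.003]
force: [0.7, -7.2, 1.4]
finger_gap: -0.0001
finger_force: 0.0
```

>>> jog_arm([
  {"wx": 0,"wy": 0,"wz": 0,"dx": 0.1,"dy": 0,"dz": 0,"grip": 0},
])

```text
time_s: 8.1
position: [0.5119, 0.008, 0.0619]
tcp_rot: [0.628, 0.778, -0.001, 0.003]
force: [0.2, -8.8, 1.5]
finger_gap: -0.0003
finger_force: 0.0
```

>>> jog_arm([
  {"wx": 0,"wy": 0,"wz": 0,"dx": 0.1,"dy": 0,"dz": 0,"grip": 0},
])

```text
time_s: 8.22
position: [0.5119, 0.0079, 0.0619]
tcp_rot: [0.629, 0.778, -0.002, 0.004]
force: [1.0, -11.6, 1.3]
finger_gap: 0.0
finger_force: 0.0
```

>>> jog_arm([
  {"wx": 0,"wy": 0,"wz": 0,"dx": 0.1,"dy": 0,"dz": 0,"grip": 0},
])

```text
time_s: 8.35
position: [0.5119, 0.0079, 0.0619]
tcp_rot: [0.629, 0.778, -0.002, 0.004]
force: [1.6, -13.1, -0.4]
finger_gap: -0.0002
finger_force: 0.0
```

>>> jog_arm([
  {"wx": 0,"wy": 0,"wz": 0,"dx": -1,"dy": 0,"dz": 0,"grip": 0},
  {"wx": 0,"wy": 0,"wz": 0,"dx": -2,"dy": 0,"dz": 0,"grip": 0},
  {"wx": 0,"wy": 0,"wz": 0,"dx": -1.7,"dy": 0,"dz": 0,"grip": 0},
  {"wx": 0,"wy": 0,"wz": 0,"dx": 0,"dy": 0,"dz": -3,"grip": 0},
  {"wx": 0,"wy": 0,"wz": 0,"dx": 0,"dy": 0,"dz": -4,"grip": 0},
  {"wx": 0,"wy": 0,"wz": 0,"dx": 0,"dy": 3,"dz": 0,"grip": 0},
  {"wx": 0,"wy": 0,"wz": 0,"dx": 0,"dy": 4,"dz": 0,"grip": 0},
  {"wx": 0,"wy": 0,"wz": 0,"dx": 0,"dy": 3,"dz": 0,"grip": 0},
  {"wx": 0,"wy": 0,"wz": 0,"dx": 0,"dy": 0,"dz": 0,"grip": 0},
  {"wx": 0,"wy": 0,"wz": 0,"dx": 0,"dy": 0,"dz": 0,"grip": 0},
])

```text
time_s: 9.6
position: [0.6168, -0.0104, 0.1308]
tcp_rot: [0.627, 0.779, -0.001, -0.001]
force: [-0.8, -1.0, 0.5]
finger_gap: 0.0006
finger_force: 0.0
```

Run:
```python
from h import *
s=st(); L=[]
for n,x,y in(("top",190,200),("scene",275,200)): 
    d=get_image(n); crop(d,x,y,160,120,5,f"pics/{n}1.png"); L.append(cv2.imread(f"pics/{n}1.png"))
    if n=="scene": print("tcp",px(d,s["position"]),"wheel top",px(d,tow(60,-136,88,T)))
cv2.imwrite("pics/c4.png",cv2.resize(np.vstack(L),(400*600//600,600)))
cv2.imwrite("pics/c4.png",cv2.resize(np.hstack(L),(800,300)))
```

```text
t 9.6 world [ 0.6168 -0.0104  0.1308] cradle [  43.4 -131.4] z 130.8 F [-0.82 -1.04  0.48] tx [-2.128e-01  9.771e-01  5.000e-04] ty [ 0.9771  0.2128 -0.0023]
tcp [[304.39317469 226.96689292]] wheel top [[299.35095535 240.95193281]]
```

View pics/c4.png

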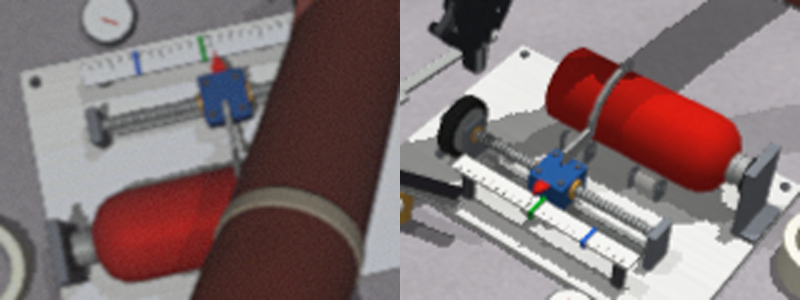

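The cylinder's neck, at about (70,240) in the top crop, now meets the pad. The fingertip is at (470,68) in the scene crop, close above the wheel's top at (466,97). Next I'll find contact with the wheel.

>>> jog_arm([
  {"wx": 0,"wy": 0,"wz": 0,"dx": -0.5,"dy": 0.3,"dz": 0,"grip": 0},
  {"wx": 0,"wy": 0,"wz": 0,"dx": 0,"dy": 0,"dz": 2,"grip": 0},
  {"wx": 0,"wy": 0,"wz": 0,"dx": 0,"dy": 0,"dz": 1.5,"grip": 0},
  {"wx": 0,"wy": 0,"wz": 0,"dx": 0,"dy": 0,"dz": 0.3,"grip": 0},
  {"wx": 0,"wy": 0,"wz": 0,"dx": 0,"dy": 0,"dz": 0,"grip": 0},
  {"wx": 0,"wy": 0,"wz": 0,"dx": 0,"dy": 0,"dz": 0,"grip": 0},
])

```text
time_s: 10.45
position: [0.6226, -0.0143, 0.0939]
tcp_rot: [0.627, 0.779, 0.0, 0.001]
force: [-0.0, -1.0, -0.1]
finger_gap: 0.0001
finger_force: 0.0
```

>>> jog_arm([
  {"wx": 0,"wy": 0,"wz": 0,"dx": 0,"dy": 0,"dz": 0.2,"grip": 0},
  {"wx": 0,"wy": 0,"wz": 0,"dx": 0,"dy": 0,"dz": 0.2,"grip": 0},
])

```text
time_s: 10.7
position: [0.6222, -0.0142, 0.0895]
tcp_rot: [0.627, 0.779, 0.0, 0.0]
force: [-0.2, 0.3, -0.5]
finger_gap: 0.0001
finger_force: 0.0
```

>>> jog_arm([
  {"wx": 0,"wy": 0,"wz": 0,"dx": 0,"dy": 0,"dz": 0.2,"grip": 0},
  {"wx": 0,"wy": 0,"wz": 0,"dx": 0,"dy": 0,"dz": 0,"grip": 0},
])

```text
time_s: 10.95
position: [0.6222, -0.0142, 0.0879]
tcp_rot: [0.627, 0.779, 0.0, 0.0]
force: [-1.3, 1.1, 4.3]
finger_gap: -0.0001
finger_force: 1.9
```

>>> jog_arm([
  {"wx": 0,"wy": 0,"wz": 0,"dx": 0,"dy": 0.4,"dz": 0.03,"grip": 0},
  {"wx": 0,"wy": 0,"wz": 0,"dx": 0,"dy": 0.4,"dz": 0,"grip": 0},
  {"wx": 0,"wy": 0,"wz": 0,"dx": 0,"dy": 0.4,"dz": 0,"grip": 0},
])

```text
time_s: 11.32
position: [0.6341, -0.0116, 0.0881]
tcp_rot: [0.627, 0.779, 0.0, 0.0]
force: [-1.4, 0.4, 5.8]
finger_gap: 0.0001
finger_force: 3.3
```

>>> jog_arm([
  {"wx": 0,"wy": 0,"wz": 0,"dx": 0,"dy": 0.4,"dz": 0,"grip": 0},
  {"wx": 0,"wy": 0,"wz": 0,"dx": 0,"dy": 0.4,"dz": 0,"grip": 0},
])

```text
time_s: 11.58
position: [0.6419, -0.0099, 0.0879]
tcp_rot: [0.627, 0.779, 0.0, 0.0]
force: [-1.6, -0.3, 4.8]
finger_gap: 0.0002
finger_force: 2.0
```

Run:
```python
from h import *
s=st(); L=[]
for n,x,y in(("top",235,195),("scene",290,240)): 
    d=get_image(n); crop(d,x,y,80,60,5,f"pics/{n}1.png"); L.append(cv2.imread(f"pics/{n}1.png"))
    p=d["pixels"].astype(int); r,g,b=p[...,0],p[...,1],p[...,2]
    w=np.zeros(r.shape,bool); w[y:y+60,x:x+80]=1
    for nm,m in(("red",w&(r>130)&(g<70)&(b<70)),("green",w&(g>r+40)&(g>b+30))):
        yy,xx=np.nonzero(m); print(n,nm,len(xx),xx.mean().round(2),yy.mean().round(2))
cv2.imwrite("pics/c5.png",np.hstack(L))
```

```text
t 11.57 world [ 0.6419 -0.0099  0.0879] cradle [  68.  -136.2] z 87.9 F [-1.59 -0.31  4.83] tx [-2.134e-01  9.770e-01  2.000e-04] ty [9.770e-01 2.134e-01 4.000e-04]
top red 19 276.21 225.58
top green 17 270.47 219.12
scene red 147 359.68 249.35
scene green 24 329.0 282.25
```

View pics/c5.png

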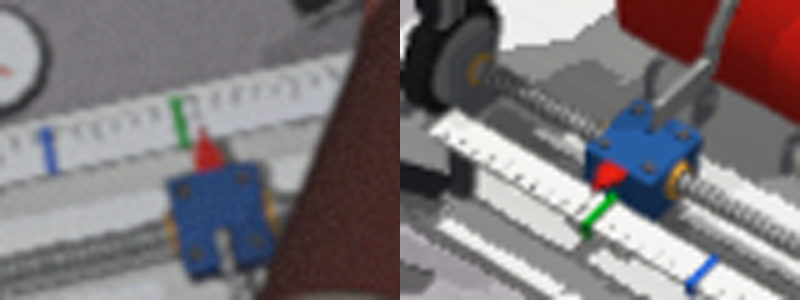

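The tip is at (203,130) in the top crop, with the mark's line at about x=181 there. The pointer has hardly moved, so some of that stroke may have slipped. I'll make a second stroke with slightly more force and compare centroids.

>>> jog_arm([
  {"wx": 0,"wy": 0,"wz": 0,"dx": 0,"dy": 0,"dz": -1,"grip": 0},
  {"wx": 0,"wy": 0,"wz": 0,"dx": 0,"dy": -2.5,"dz": 0,"grip": 0},
  {"wx": 0,"wy": 0,"wz": 0,"dx": 0,"dy": 0,"dz": 0.5,"grip": 0},
  {"wx": 0,"wy": 0,"wz": 0,"dx": 0,"dy": 0,"dz": 0.4,"grip": 0},
  {"wx": 0,"wy": 0,"wz": 0,"dx": 0,"dy": 0,"dz": 0.13,"grip": 0},
  {"wx": 0,"wy": 0,"wz": 0,"dx": 0,"dy": 0.2,"dz": 0,"grip": 0},
])

```text
time_s: 12.42
position: [0.6188, -0.0148, 0.0871]
tcp_rot: [0.627, 0.779, -0.0, -0.001]
force: [-3.7, 0.4, 7.5]
finger_gap: 0.0002
finger_force: 3.9
```

>>> jog_arm([
  {"wx": 0,"wy": 0,"wz": 0,"dx": 0,"dy": 0.4,"dz": 0,"grip": 0},
  {"wx": 0,"wy": 0,"wz": 0,"dx": 0,"dy": 0.4,"dz": 0,"grip": 0},
  {"wx": 0,"wy": 0,"wz": 0,"dx": 0,"dy": 0.4,"dz": 0,"grip": 0},
  {"wx": 0,"wy": 0,"wz": 0,"dx": 0,"dy": 0.4,"dz": 0,"grip": 0},
])

```text
time_s: 12.92
position: [0.6359, -0.0111, 0.0881]
tcp_rot: [0.627, 0.779, 0.001, 0.0]
force: [-2.3, 0.6, 8.1]
finger_gap: 0.0005
finger_force: 3.9
```

>>> jog_arm([
  {"wx": 0,"wy": 0,"wz": 0,"dx": 0,"dy": 0.4,"dz": 0,"grip": 0},
  {"wx": 0,"wy": 0,"wz": 0,"dx": 0,"dy": 0.4,"dz": 0,"grip": 0},
  {"wx": 0,"wy": 0,"wz": 0,"dx": 0,"dy": 0.4,"dz": 0,"grip": 0},
])

```text
time_s: 13.3
position: [0.647, -0.0086, 0.0869]
tcp_rot: [0.627, 0.779, 0.0, 0.0]
force: [-1.6, -0.2, 2.3]
finger_gap: 0.0001
finger_force: 1.0
```

```bash
cat >> h.py <<'E'
def meas():
    # centroids: blue carriage/red pointer/green mark, in both pictures, averaged over 3 pictures
    for n,x,y,w,h in(("top",235,190,70,70),("scene",295,255,60,45)):
        acc=[]
        for k in range(3):
            d=get_image(n); p=d["pixels"][y:y+h,x:x+w].astype(int); r,g,b=p[...,0],p[...,1],p[...,2]; o=[]
            for wt in(np.clip(b-np.maximum(r,g)-25,0,60), np.clip(r-np.maximum(g,b)-40,0,90), np.clip(g-np.maximum(r,b)-20,0,60)):
                lab=cv2.connectedComponentsWithStats((wt>0).astype(np.uint8))
                ok=[i for i in range(1,lab[0])]
                if n=="top" and wt is not None: ok=[i for i in ok if lab[3][i][1]<58]
                i=max(ok,key=lambda i:lab[2][i][4] if not(lab[3][i][1]>43) else -1)
                m=wt*(lab[1]==i); yy,xx=np.mgrid[y:y+h,x:x+w]; o+=[(m*xx).sum()/m.sum(),(m*yy).sum()/m.sum()]
            acc.append(o)
        print(n,"blue,red,green",np.mean(acc,0).round(2),"sd",np.std(acc,0).max().round(2))
E
python3 - <<'E'
from h import *
st(); meas()
E
```

```text
t 13.3 world [ 0.647  -0.0086  0.0869] cradle [  73.2 -136.1] z 86.9 F [-1.56 -0.18  2.29] tx [-2.138e-01  9.769e-01  1.000e-04] ty [9.769e-01 2.138e-01 2.000e-04]
top blue,red,green [244.21 224.6  274.79 225.81 270.43 218.86] sd 0.02
scene blue,red,green [338.93 269.59 331.98 275.06 329.16 281.88] sd 0.0
```

Run:
```python
from h import *
for n,r,g in(("top",(274.79,225.81),(270.43,218.86)),("scene",(331.98,275.06),(329.16,281.88)),("top0",(276.21,225.58),(270.47,219.12))):
    d=get_image(n.strip("0"))
    print(n,tocr(pt(d,*r,.064),T).round(2),tocr(pt(d,*g,.063),T).round(2))
```

```text
top [88.4   1.43] [108.03   8.4 ]
scene [89.07  0.28] [112.77   8.67]
top0 [88.2  -2.09] [107.37   8.44]
```

>>> jog_arm([
  {"wx": 0,"wy": 0,"wz": 0,"dx": 0,"dy": 0,"dz": -1,"grip": 0},
  {"wx": 0,"wy": 0,"wz": 0,"dx": 0,"dy": -2.8,"dz": 0,"grip": 0},
  {"wx": 0,"wy": 0,"wz": 0,"dx": 0,"dy": 0,"dz": 0.5,"grip": 0},
  {"wx": 0,"wy": 0,"wz": 0,"dx": 0,"dy": 0,"dz": 0.4,"grip": 0},
  {"wx": 0,"wy": 0,"wz": 0,"dx": 0,"dy": 0,"dz": 0.1,"grip": 0},
  {"wx": 0,"wy": 0,"wz": 0,"dx": 0,"dy": 0.4,"dz": 0,"grip": 0},
  {"wx": 0,"wy": 0,"wz": 0,"dx": 0,"dy": 0.4,"dz": 0,"grip": 0},
  {"wx": 0,"wy": 0,"wz": 0,"dx": 0,"dy": 0.4,"dz": 0,"grip": 0},
  {"wx": 0,"wy": 0,"wz": 0,"dx": 0,"dy": 0.4,"dz": 0,"grip": 0},
  {"wx": 0,"wy": 0,"wz": 0,"dx": 0,"dy": 0.4,"dz": 0.01,"grip": 0},
  {"wx": 0,"wy": 0,"wz": 0,"dx": 0,"dy": 0.4,"dz": 0.03,"grip": 0},
  {"wx": 0,"wy": 0,"wz": 0,"dx": 0,"dy": 0.4,"dz": 0.04,"grip": 0},
])

```text
time_s: 15.25
position: [0.6476, -0.0086, 0.0867]
tcp_rot: [0.627, 0.779, 0.0, 0.0]
force: [-0.6, -0.3, 4.2]
finger_gap: -0.0001
finger_force: 1.7
```

```bash
cat >> h.py <<'E'
import io,contextlib
def gap():
    f=io.StringIO()
    with contextlib.redirect_stdout(f): meas()
    import re
    for l in f.getvalue().replace("\n","|").split("sd")[:2]:
        n="top" if "top" in l else "scene"; v=[float(x) for x in re.findall(r"\d+\.\d*",l.split("[")[1])]
        d=get_image(n); r=tocr(pt(d,*v[2:4],.064),T); g=tocr(pt(d,*v[4:6],.063),T); print(n,"red",r.round(1),"green",g.round(1),"gap",(g-r)[1].round(2),"blue",v[:2])
E
python3 - <<'E'
from h import *
st(); gap()
E
```

```text
t 15.25 world [ 0.6476 -0.0086  0.0867] cradle [  73.9 -136.2] z 86.7 F [-0.64 -0.32  4.2 ] tx [-2.140e-01  9.768e-01 -2.000e-04] ty [0.9768 0.214  0.0013]
top red [88.3  4. ] green [109.2   8.5] gap 4.49 blue [244.23, 224.6]
scene red [88.6  2.9] green [113.1   8.8] gap 5.85 blue [339.82, 270.0]
```

>>> jog_arm([
  {"wx": 0,"wy": 0,"wz": 0,"dx": 0,"dy": 0,"dz": -1.08,"grip": 0},
  {"wx": 0,"wy": 0,"wz": 0,"dx": 0,"dy": -2.8,"dz": 0,"grip": 0},
  {"wx": 0,"wy": 0,"wz": 0,"dx": 0,"dy": 0,"dz": 0.5,"grip": 0},
  {"wx": 0,"wy": 0,"wz": 0,"dx": 0,"dy": 0,"dz": 0.4,"grip": 0},
  {"wx": 0,"wy": 0,"wz": 0,"dx": 0,"dy": 0,"dz": 0.1,"grip": 0},
  {"wx": 0,"wy": 0,"wz": 0,"dx": 0,"dy": 0.4,"dz": 0,"grip": 0},
  {"wx": 0,"wy": 0,"wz": 0,"dx": 0,"dy": 0.4,"dz": 0,"grip": 0},
  {"wx": 0,"wy": 0,"wz": 0,"dx": 0,"dy": 0.4,"dz": 0,"grip": 0},
  {"wx": 0,"wy": 0,"wz": 0,"dx": 0,"dy": 0.4,"dz": 0,"grip": 0},
  {"wx": 0,"wy": 0,"wz": 0,"dx": 0,"dy": 0.4,"dz": 0.01,"grip": 0},
  {"wx": 0,"wy": 0,"wz": 0,"dx": 0,"dy": 0.4,"dz": 0.03,"grip": 0},
  {"wx": 0,"wy": 0,"wz": 0,"dx": 0,"dy": 0.4,"dz": 0.04,"grip": 0},
])

```text
time_s: 17.15
position: [0.6476, -0.0085, 0.0867]
tcp_rot: [0.627, 0.779, 0.0, 0.0]
force: [-0.9, -0.4, 4.8]
finger_gap: 0.0004
finger_force: 1.8
```

Run:
```python
from h import *
st(); gap(); L=[]
for n,x,y in(("top",250,200),("scene",305,255)): 
    d=get_image(n); crop(d,x,y,40,40,10,f"pics/{n}1.png"); L.append(cv2.imread(f"pics/{n}1.png"))
cv2.imwrite("pics/c6.png",np.hstack(L))
```

```text
t 17.15 world [ 0.6476 -0.0085  0.0867] cradle [  73.9 -136.1] z 86.7 F [-0.85 -0.39  4.76] tx [-0.2142  0.9768 -0.    ] ty [0.9768 0.2142 0.0013]
top red [88.1  6.7] green [111.7   8.5] gap 1.83 blue [244.22, 224.57]
scene red [89.4  5.7] green [114.7   8.9] gap 3.23 blue [340.66, 270.43]
```

View pics/c6.png

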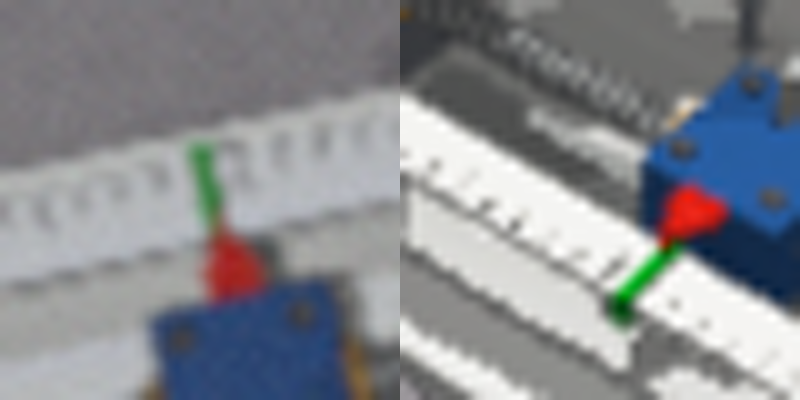

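In the top crop the mark runs from (204,150) to (212,215) and the pointer tip is near (217,228). In the scene crop the tip meets the mark's near end at (670,240), slightly to its −y side. About 2 mm remains, which is roughly 22 mm of rim travel.

>>> jog_arm([
  {"wx": 0,"wy": 0,"wz": 0,"dx": 0,"dy": 0,"dz": -1.08,"grip": 0},
  {"wx": 0,"wy": 0,"wz": 0,"dx": 0,"dy": -2.5,"dz": 0,"grip": 0},
  {"wx": 0,"wy": 0,"wz": 0,"dx": 0,"dy": 0,"dz": 0.5,"grip": 0},
  {"wx": 0,"wy": 0,"wz": 0,"dx": 0,"dy": 0,"dz": 0.4,"grip": 0},
  {"wx": 0,"wy": 0,"wz": 0,"dx": 0,"dy": 0,"dz": 0.1,"grip": 0},
  {"wx": 0,"wy": 0,"wz": 0,"dx": 0,"dy": 0.4,"dz": 0,"grip": 0},
  {"wx": 0,"wy": 0,"wz": 0,"dx": 0,"dy": 0.4,"dz": 0,"grip": 0},
  {"wx": 0,"wy": 0,"wz": 0,"dx": 0,"dy": 0.4,"dz": 0,"grip": 0},
  {"wx": 0,"wy": 0,"wz": 0,"dx": 0,"dy": 0.4,"dz": 0,"grip": 0},
  {"wx": 0,"wy": 0,"wz": 0,"dx": 0,"dy": 0.4,"dz": 0,"grip": 0},
  {"wx": 0,"wy": 0,"wz": 0,"dx": 0,"dy": 0.1,"dz": 0,"grip": 0},
  {"wx": 0,"wy": 0,"wz": 0,"dx": 0,"dy": 0,"dz": -1,"grip": 0},
  {"wx": 0,"wy": 0,"wz": 0,"dx": 0,"dy": 0,"dz": -4,"grip": 0},
  {"wx": 0,"wy": 0,"wz": 0,"dx": -4,"dy": 0,"dz": -4,"grip": 0},
  {"wx": 0,"wy": 0,"wz": 0,"dx": -5,"dy": 0,"dz": 0,"grip": 0},
  {"wx": 0,"wy": 0,"wz": 0,"dx": -5,"dy": 0,"dz": 0,"grip": 0},
  {"wx": 0,"wy": 0,"wz": 0,"dx": 0,"dy": 0,"dz": 0,"grip": 0},
])

```text
time_s: 19.77
position: [0.6714, -0.1543, 0.1768]
tcp_rot: [0.631, 0.776, -0.003, 0.002]
force: [0.0, -0.2, 0.5]
finger_gap: -0.0002
finger_force: 0.0
```

Run:
```python
from h import *
st(); gap(); L=[]
for n,x,y in(("top",200,200),("scene",300,215)): 
    d=get_image(n); w=40 
    a=d["pixels"]
    if n=="top": c1=a[200:240,250:290]
    else: c1=a[255:295,305:345]
    c2=a[250:330,195:275] if n=="top" else a[210:290,355:435]
    L.append(np.vstack([cv2.resize(c,(400,300) if 0 else (300,300),interpolation=cv2.INTER_CUBIC) for c in(c1,c2)])[:,:,::-1])
cv2.imwrite("pics/c7.png",np.hstack(L))
```

```text
t 19.77 world [ 0.6714 -0.1543  0.1768] cradle [  66.  -283.6] z 176.8 F [ 0.05 -0.23  0.5 ] tx [-0.2045  0.9789 -0.0055] ty [ 0.9789  0.2045 -0.002 ]
top red [88.1  8.7] green [112.    8.5] gap -0.19 blue [244.22, 224.59]
scene red [89.1  7.5] green [116.3   8.8] gap 1.3 blue [341.13, 270.63]
```

View pics/c7.png

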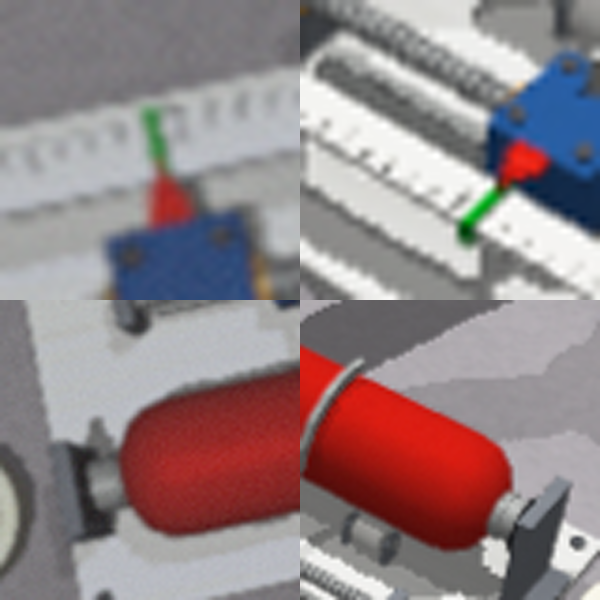

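The tip lies on the mark's line in both views: the gap is −0.2 mm from the top and about 0 from the scene after correcting for the pointer's height. The neck sits against the pad, at (95,480) in the lower left and (515,525) in the lower right panel. The arm is clear, so I'll hand in.

```bash
python3 -c "
from workcell import ctrl
print(ctrl.close_job())"
```

```text
the job is handed in; nothing more can be done
None
```

The job is handed in: the cylinder's neck is home against the stop, and the pointer's tip is within the green mark's width (the two cameras put it about 0 to 1 mm from the centre).

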